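Snap the burnishing iron into its spring-clip rack

ROBOT

A 6-joint arm with a two-finger parallel gripper is mounted at the origin on the work surface. World frame = base frame: x ahead of the robot, y to its left, z up, the work surface at z = 0. Lengths are in m, angles in rad, forces in N, time in s.
With the tool pointing down it reaches from about 0.35 to 0.775 m from the base axis. Payload 7.3 kg.
Tool frame: the origin (TCP) lies at the centre of the arm's flange, where the gripper is bolted on; the fingertips stand 178 mm ahead of it and the grasp point (between the pads) lies 159 mm ahead of it (tip_extent is the distance from the TCP to the fingertips, in m); z points along the fingers, y is the line along which they close (so a half turn about z gives the same grasp; the last joint's range is limited). The gripper opens to 92 mm and grips with 3 to 60 N. Pads are 19 mm wide; open, the fingers measure 130 mm over their backs; the gripper's body (75 mm by 190 mm) begins 47 mm behind the grasp point.
Start: joints at [0.964, 0.342, 1.524, -0, 1.275, -0.146], TCP at [0.233, 0.47, 0.405] pointing down, gripper open.
Joint ranges: [-2.53, 2.53], [-0.77, 2.02], [0.04, 2.7], [-1, 4.14], [0.28, 2.66], [-3.11, 3.11]. Speed limits (rad/s): [2.57, 2.57, 3.14, 3.14, 3.14, 3.14].

INTERFACE

Orientations are given as [roll, pitch, yaw] about the fixed x, y, z axes, in that order (R = Rz(yaw) Ry(pitch) Rx(roll)).
In Python, from cell import * gives the robot as it stands.
- The arm moves only by the tool arm_command, never from a script. Its arguments are lists of equal length, an entry for each row: "xyz": the shift along the world's x, y, z in mm, a list of three; "spin": the turn about the world's z in degrees. In form: {"xyz": [[tx, ty, tz], ...], "spin": [spin, ...]}. A call has 1 to 20 rows; each row shifts and turns the commanded pose from where the row before left it; what a row does not reach is not made up. A row lasts 1/10 s, in which the tool goes at most 50 mm and 8.59 degrees, less where a joint would pass 70% of its speed; a pose out of reach is approached as far as the arm can. A call with a gripper value outside its range is refused whole. "jaw" is the opening, from -1 (shut) to 1 (fully open), set as the call begins (left out, the last holds). The fingers move at their own pace and stop on an object; "squeeze" is the grip in N (left out, the last holds). Time passes only in rows, so rows that do not move let the fingers close. It gives the time, the measured TCP pose, the force, the opening and the grip force at its end, in the units of the state.
- observe(): the state, without advancing time (a new reading comes with each control period).
- read_camera(name): name is "scene" or "side" or "wrist"; returns a dict with "img" (384x512x3 uint8, red, green, blue), "depth" (384x512 float32, m along the optical axis (not along the pixel's ray), 0 where there is no reading), "fx", "fy", "cx", "cy" (pixels), "world_from_camera" (4x4, takes a point from camera to world coordinates). Camera axes: x right, y up, looking along -z (the intrinsics and any distortion apply to the point x, -y, -z); pixel columns grow to the right and rows downward; lengths in m; the calibration is good to about 2 mm. A picture is of the moment at which its call begins.
- hand_in(): hands the job in; it is judged then, once.
The state is a dict: "time": time; "qpos": joint angles; "qvel": joint speeds; "joint_efforts": joint torques, N m; "tool_pos": TCP position; "tool_rot": TCP orientation; "contact_force": force on the tool from outside, world axes, zero at the start; "torque": the same for the moment, N m; "opening": finger opening in m; "grip_force": force on a finger pad.
Only numpy, scipy, OpenCV 4.12 (cv2) and the standard library are available. Lean on these libraries where they do the work, as an engineer would, in place of code of your own. Each camera call takes 0.05 s, during which the arm holds its last target. There are 200 camera calls.

TASK

Pick up the cobbler's burnishing iron from the bench and press its bare steel shaft down into both spring clips of the rack, wooden handle at the red-painted end, until it has snapped fully home and lies level in both clips; then let go. The clip bar can be set up to 10 mm higher or lower, so feel for the bottom, and never press anything on the rack harder than 35 newtons. Leave the glue bottle, hammer, sole and polish tin where they are.

Things in the scene. Friction and masses are not known exactly. Their poses are not given: they have to be found in the camera images.
- iron: burnishing iron lying on the bench, about 130 g: bare round steel shaft 14 mm in diameter, 120 mm long, with a square wooden handle (28 x 28 x 60 mm with red ferrule) at its -x end and a square brass head (28 x 28 x 16 mm) at its +x end. Origin on the shaft axis, halfway along the bare shaft; x runs from handle to head. It lies level, axis 14 mm above the bench
- handle_end (a point): middle of the free end of the iron's wooden handle, on the shaft axis, 120 mm from the iron's origin
- rack: fixed rack: dark wooden foot 170 (x) x 80 (y) x 14 mm, its -x end painted red; origin at the centre of its underside, z up. Over it along x runs an aluminium clip bar (104 mm long, 34 mm wide, top 25 mm below the axis of a seated shaft) with two spring clips at x = -44 and +44 mm, y = 0, each 12 mm long in x, 76 mm clear between them
- seat_a (a point): fixed point on the rack at x = -44 mm, 83 mm above the bench: where the axis of a seated shaft runs in the clip at the red end, at the clip bar's middle setting. The bar with its clips is set anywhere from 10 mm lower to 10 mm higher and stays there; this point does not follow it and the setting is not measured
- seat_b (a point): the same for the other clip, at x = +44 mm. Each clip is a hard bed between two sprung steel jaws with round lips about 6 mm above the seated axis and flared lead-ins up to 15 mm above it. Pressing the shaft past the lips of both clips takes 6 to 20 N in all, then the force drops and the lips close over the shaft; from there the hard bed stops it
- pad_a (a joint): travel in m of the yellow sprung pad in the bed of the clip at the red end (soft spring, about 1 N): 0 = free, standing 3 mm proud of the hard bed; about 0.003 (flush with the bed) when the shaft is home under the lips
- pad_b (a joint): the same for the clip at x = +44 mm
- glue: bystander: red plastic glue bottle with a pointed nozzle, 60 mm in diameter, 147 mm high, origin at the centre of its underside
- hammer: bystander: hammer lying on the bench beyond the work, about 260 mm long, origin at its middle, x along the handle
- sole: bystander: black rubber boot sole, about 260 x 88 x 24 mm, lying flat, origin under its middle
- polish: bystander: black polish tin, 68 mm in diameter, 30 mm high, origin at the centre of its underside
Things that resemble listed ones, but are neither listed nor needed, are in the scene too. Several things look just like the iron: the one meant starts farthest from the robot's base.

How it is judged:
By the outcome, as a careful person would: the job done as asked, in the order asked, and still so for the second after the job is handed in, with the robot touching nothing.
It also fails if it takes over 48 s, if anything falls off the work surface, if the arm or the gripper's body presses on something with over 40 N, if the wrist force passes 120 N, or if a joint passes its speed limit or range.

## Working session

There is one attempt and no reset: what is moved stays moved. The work goes in short steps, Python scripts to look and compute and a tool call to move; the robot and the scene stay as the last step left them, time stands still between calls to the robot, and variables do not carry over. Pictures are saved under pics/ and viewed, at most 10 in all, crops included, and the job is handed in when it is done.

Besides the shell and the picture viewer there is one more tool, called after ">>>" by a JSON object that holds its "op" and its "data", one argument or row to a line. arm_command: Moves the arm, as the interface text tells. Its arguments: {"type":"object","properties":{"xyz":{"type":"array","items":{"type":"array","items":{"type":"number"}}},"spin":{"type":"array","items":{"type":"number"}},"jaw":{"type":"number"},"squeeze":{"type":"number"}},"required":["xyz","spin"]}

```bash
mkdir -p pics; ls
cat > h.py <<'E'
from cell import *
import numpy as np, cv2
def look(n,save=None):
    c=read_camera(n); 
    np.savez(f"{save or n}.npz",**c)
    if save: cv2.imwrite(f"pics/{save}.png",c["img"][:,:,::-1])
    return c
def load(s): return dict(np.load(f"{s}.npz"))
def pt(c,u,v,z=None):
    """pixel -> world: by plane height z, or by depth"""
    d=np.array([(u-c["cx"])/c["fx"],-(v-c["cy"])/c["fy"],-1.0]); T=c["world_from_camera"]
    w=T[:3,:3]@d; o=T[:3,3]
    s=(z-o[2])/w[2] if z is not None else float(np.median(c["depth"][int(v)-1:int(v)+2,int(u)-1:int(u)+2]))
    return o+s*w
E
python3 - <<'E'
from h import *
s=observe(); print(s["time"],s["tool_pos"],s["tool_rot"],s["opening"])
for n in("scene","side","wrist"):
    c=look(n,n+"0"); print(n,c.keys(),c["fx"],c["world_from_camera"].round(3).tolist())
a=cv2.imread("pics/scene0.png");b=cv2.imread("pics/side0.png");print(a.shape)
E
```

```text
pics
0.0 [0.2333307  0.47015156 0.40404198] [-3.14008926e+00 -2.43406479e-04  2.68081001e+00] 0.09158684254575668
scene dict_keys(['img', 'depth', 'fx', 'fy', 'cx', 'cy', 'world_from_camera']) 403.856231610898 [[0.236, -0.71, 0.663, 1.137], [0.972, 0.174, -0.159, -0.17], [-0.003, 0.682, 0.731, 0.709], [0.0, 0.0, 0.0, 1.0]]
side dict_keys(['img', 'depth', 'fx', 'fy', 'cx', 'cy', 'world_from_camera']) 358.5226748946092 [[-0.99, 0.096, -0.104, 0.476], [-0.14, -0.554, 0.821, 0.632], [0.021, 0.827, 0.562, 0.557], [0.0, 0.0, 0.0, 1.0]]
wrist dict_keys(['img', 'depth', 'fx', 'fy', 'cx', 'cy', 'world_from_camera']) 290.17161696500904 [[0.444, -0.855, -0.268, 0.159], [0.896, 0.423, 0.135, 0.506], [-0.002, -0.3, 0.954, 0.385], [0.0, 0.0, 0.0, 1.0]]
(384, 512, 3)
```

View pics/scene0.png

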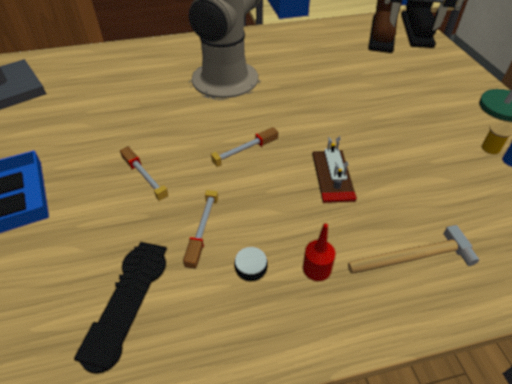

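View pics/side0.png

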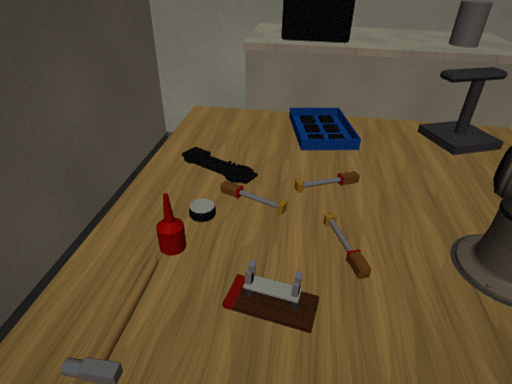

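The scene view shows three irons. The one meant is likely the farthest, with its handle at (192,253) and head at (211,196). The rack is at (335,175), its red end at (338,197), which faces away from the robot. In the side view the same iron runs from (232,189) to (282,207) and the rack is at (272,300), red end at left.

```bash
cat >> h.py <<'E'
def blob(c,lo,hi,box):
    """largest HSV blob in box (u0,v0,u1,v1): centroid, area, contour"""
    u0,v0,u1,v1=box; hsv=cv2.cvtColor(c["img"],cv2.COLOR_RGB2HSV)[v0:v1,u0:u1]
    m=cv2.inRange(hsv,np.array(lo),np.array(hi))
    k,cs=None,cv2.findContours(m,cv2.RETR_EXTERNAL,cv2.CHAIN_APPROX_NONE)[0]
    if not cs: return None
    k=max(cs,key=cv2.contourArea)+np.array([u0,v0]); M=cv2.moments(k)
    return np.array([M["m10"],M["m01"]])/max(M["m00"],1e-9),M["m00"],k[:,0]
def tri(c1,p1,c2,p2):
    """closest point of two rays, and their gap"""
    A=[];B=[];P=[]
    for c,p in((c1,p1),(c2,p2)):
        o=c["world_from_camera"][:3,3]; d=pt(c,*p,z=0)-o; d/=np.linalg.norm(d)
        q=np.eye(3)-np.outer(d,d); A.append(q);B.append(q@o);P.append((q,o))
    x=np.linalg.solve(sum(A),sum(B)); return x,[float(np.linalg.norm(q@(x-o))) for q,o in P]
E
python3 - <<'E'
from h import *
s,d=load("scene0"),load("side0")
for n,c,pts in(("scene",s,[(192,255),(198,240),(205,218),(211,196),(128,155),(160,191),(267,135),(217,158),(336,196),(320,158),(345,154)]),("side",d,[(228,187),(241,193),(262,200),(282,207),(300,185),(350,178),(358,264),(330,219),(235,293),(315,310),(270,290),(251,268),(298,275)])):
    h=cv2.cvtColor(c["img"],cv2.COLOR_RGB2HSV)
    for p in pts: print(n,p,h[p[1],p[0]],pt(c,*p,z=.014).round(3),pt(c,*p).round(3))
a=s["img"][125:275,170:380];b=d["img"][170:335,190:380]
a=cv2.resize(a,None,fx=3.6,fy=3.6,interpolation=2)[:,:,::-1];b=cv2.resize(b,None,fx=3.6,fy=3.6,interpolation=2)[:,:,::-1]
cv2.imwrite("pics/cropa.png",a);cv2.imwrite("pics/cropb.png",b);print(a.shape,b.shape)
E
```

```text
scene (192, 255) [ 16 163 122] [ 0.657 -0.191  0.014] [ 0.666 -0.19   0.027]
scene (198, 240) [  8 204 131] [ 0.622 -0.174  0.014] [ 0.633 -0.174  0.028]
scene (205, 218) [ 98  26 145] [ 0.567 -0.15   0.014] [ 0.572 -0.15   0.02 ]
scene (211, 196) [ 19 130 110] [ 0.506 -0.127  0.014] [ 0.514 -0.127  0.023]
scene (128, 155) [ 16 170 123] [ 0.316 -0.31   0.014] [ 0.332 -0.307  0.027]
scene (160, 191) [ 23 181 158] [ 0.462 -0.24   0.014] [ 0.474 -0.239  0.026]
scene (267, 135) [ 16 176 113] [0.324 0.055 0.014] [0.338 0.051 0.026]
scene (217, 158) [ 23 179 162] [ 0.381 -0.091  0.014] [ 0.395 -0.093  0.027]
scene (336, 196) [  1 229 138] [0.575 0.154 0.014] [0.576 0.153 0.016]
scene (320, 158) [ 12 159  72] [0.444 0.162 0.014] [0.442 0.163 0.013]
scene (345, 154) [ 20 124 154] [0.445 0.229 0.014] [ 0.428  0.238 -0.002]
side (228, 187) [ 14 181  89] [ 0.662 -0.194  0.014] [ 0.657 -0.175  0.026]
side (241, 193) [40  8 97] [ 0.62  -0.17   0.014] [ 0.62  -0.167  0.016]
side (262, 200) [120   5  97] [ 0.56  -0.147  0.014] [ 0.559 -0.142  0.017]
side (282, 207) [ 21 243  87] [ 0.505 -0.124  0.014] [ 0.504 -0.112  0.023]
side (300, 185) [ 20 199 101] [ 0.463 -0.239  0.014] [ 0.463 -0.223  0.024]
side (350, 178) [ 12 196  73] [ 0.318 -0.304  0.014] [ 0.321 -0.29   0.022]
side (358, 264) [ 14 187  79] [0.328 0.055 0.014] [0.331 0.069 0.027]
side (330, 219) [ 17 130 102] [ 0.382 -0.093  0.014] [ 0.384 -0.082  0.022]
side (235, 293) [  5 255  92] [0.571 0.174 0.014] [0.571 0.174 0.014]
side (315, 310) [ 11 183  39] [0.418 0.19  0.014] [0.418 0.188 0.012]
side (270, 290) [ 37  27 122] [0.505 0.156 0.014] [0.503 0.186 0.048]
side (251, 268) [12 16 78] [0.551 0.104 0.014] [0.543 0.16  0.072]
side (298, 275) [117  27 105] [0.453 0.108 0.014] [0.456 0.175 0.084]
(540, 756, 3) (594, 684, 3)
```

>>> {"op": "arm_command", "data": {
  "xyz": [
    [27, -30, 0],
    [27, -30, 0],
    [27, -30, 0],
    [27, -30, 0],
    [27, -30, 0],
    [27, -30, 0],
    [27, -30, 0],
    [27, -30, 0],
    [27, -30, 0],
    [24, -25, 0],
    [0, 0, 0],
    [0, 0, 0],
    [0, 0, 0]
  ],
  "spin": [0, 0, 0, 0, 0, 0, 0, 0, 0, 0, 0, 0, 0],
  "jaw": 1
}}

```text
time: 1.45
tool_pos: [0.4998, 0.1759, 0.4045]
tool_rot: [-3.141, -0.001, 2.681]
contact_force: [-0.6, 0.3, 0.5]
opening: 0.0913
grip_force: 0.0
```

Run:
```python
from h import *
s=observe();print(s["time"],s["tool_pos"],s["contact_force"])
c=look("wrist","w1")
```

```text
1.45 [0.49982635 0.17587261 0.40454879] [-0.55871561  0.30291278  0.52922057]
```

View pics/w1.png

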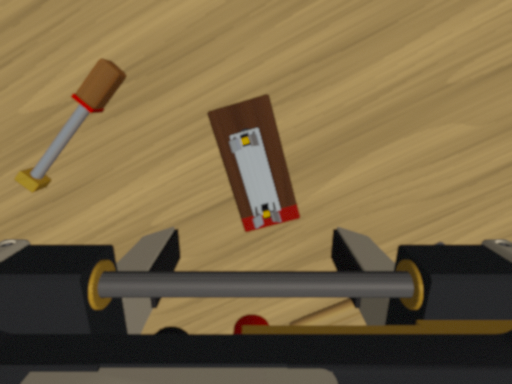

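The wrist view shows the rack's foot with corners near (208,113), (268,95), (299,217), (246,231). The red end is at the bottom and the yellow pads are at (246,140) and (265,212).

```bash
cat > rack.py <<'E'
from h import *
def rack(c,box):
    T=np.load
    u0,v0,u1,v1=box; hsv=cv2.cvtColor(c["img"],cv2.COLOR_RGB2HSV)
    # yellow pads
    m=np.zeros(hsv.shape[:2],np.uint8); m[v0:v1,u0:u1]=cv2.inRange(hsv,(22,200,100),(35,255,255))[v0:v1,u0:u1]
    n,l,st,ce=cv2.connectedComponentsWithStats(m)
    pads=[ce[i] for i in np.argsort(-st[1:,4])[:2]+1]; print("pad px",pads,st[1:,4])
    # foot: dark brown or red, filled by hull
    m=np.zeros(hsv.shape[:2],np.uint8); m[v0:v1,u0:u1]=(cv2.inRange(hsv,(0,110,20),(14,255,255))|cv2.inRange(hsv,(172,110,20),(180,255,255)))[v0:v1,u0:u1]
    m=cv2.morphologyEx(m,cv2.MORPH_OPEN,np.ones((3,3)))
    k=np.vstack([q for q in cv2.findContours(m,0,1)[0] if cv2.contourArea(q)>60])[:,0]
    w=np.array([pt(c,*p,z=.014)[:2] for p in k])*1000
    r=cv2.minAreaRect(w.astype(np.float32)); print("foot",r)
    return pads
E
python3 - <<'E'
from rack import *
c=load("w1"); p=rack(c,(190,80,320,240))
for q in p: print("by depth",pt(c,*q.round()).round(4),"z=.079",pt(c,*q,z=.079).round(4))
h=cv2.cvtColor(c["img"],cv2.COLOR_RGB2HSV); print(h[140,246],h[212,265],h[110,240],h[222,270])
for q in((255,160),(258,185),(255,172)): print("bar",pt(c,*q).round(4))
E
```

```text
pad px [array([245.       , 140.3255814]), array([266.38461538, 213.56410256])] [43 39]
foot ((500.6363525390625, 175.63641357421875), (80.31412506103516, 169.21495056152344), 79.22854614257812)
by depth [0.4563 0.184  0.0697] z=.079 [0.4557 0.1847 0.079 ]
by depth [0.5435 0.1672 0.0699] z=.079 [0.5398 0.1691 0.079 ]
[ 25 255 184] [ 24 255 168] [ 11 166  72] [  3 246 137]
bar [0.4843 0.1821 0.0487]
bar [0.5131 0.1719 0.0494]
bar [0.4972 0.1758 0.0492]
```

>>> {"op": "arm_command", "data": {
  "xyz": [
    [12, -45, -15],
    [10, -45, -15],
    [0, -30, 0],
    [0, 0, 0],
    [0, 0, 0]
  ],
  "spin": [4, 0, 0, 0, 0]
}}

```text
time: 2.0
tool_pos: [0.5221, 0.0558, 0.375]
tool_rot: [3.141, -0.0, 2.75]
contact_force: [-0.1, 0.6, 0.5]
opening: 0.0912
grip_force: 0.0
```

Run:
```python
from rack import *
look("wrist","w2");c=load("w1"); d=load("w2")
box=(260,40,420,240)
p=rack(c,(190,80,320,240))
q=rack(d,box)
for a in p:
    for b in q: print(tri(c,a,d,b))
```

```text
pad px [array([245.       , 140.3255814]), array([266.38461538, 213.56410256])] [43 39]
foot ((500.6363525390625, 175.63641357421875), (80.31412506103516, 169.21495056152344), 79.22854614257812)
pad px [array([359.80487805,  69.31707317]), array([368.65789474, 162.55263158])] [41 38]
foot ((500.4935302734375, 174.32400512695312), (81.05973052978516, 168.67721557617188), 79.37738037109375)
(array([0.45637861, 0.1841267 , 0.07286643]), [3.220493020312168e-05, 3.22049302029748e-05])
(array([0.48348402, 0.16827703, 0.14200528]), [0.04002914145505443, 0.040029141455054436])
(array([0.47680478, 0.16703265, 0.17715639]), [0.029957062693384856, 0.029957062693384877])
(array([0.54209083, 0.16824054, 0.07295361]), [2.7457043503372218e-05, 2.7457043503411842e-05])
```

>>> {"op": "arm_command", "data": {
  "xyz": [
    [15, -45, -10],
    [15, -45, -5],
    [15, -45, 0],
    [0, -40, 0],
    [0, -30, 0],
    [0, 0, 0],
    [0, 0, 0],
    [0, 0, 0]
  ],
  "spin": [0, 0, 0, 0, 0, 0, 0, 0]
}}

```text
time: 2.85
tool_pos: [0.5676, -0.1477, 0.3599]
tool_rot: [3.141, -0.0, 2.753]
contact_force: [-1.2, -0.4, -0.7]
opening: 0.0918
grip_force: 0.0
```

Run:
```python
from h import *
s=observe();print(s["time"],s["tool_pos"],s["tool_rot"])
c=look("wrist","w3")
```

```text
2.85 [ 0.56762492 -0.14774748  0.35994614] [ 3.14097825e+00 -3.20948693e-05  2.75283577e+00]
```

View pics/w3.png

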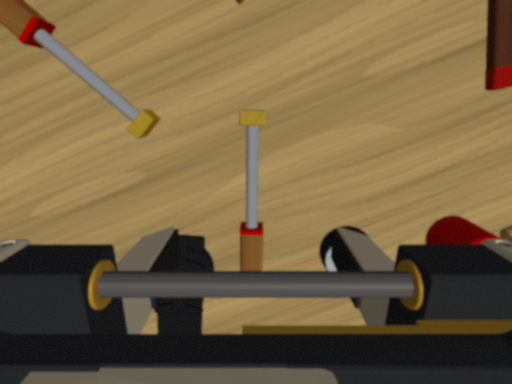

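The wrist view shows the iron right below, head at (252,117), shaft from (252,126) to (252,224), ferrule at (252,229). The sole is at lower left and the polish tin at (345,250).

Run:
```python
from h import *
c=load("w3");s=load("scene0");d=load("side0")
h=cv2.cvtColor(c["img"],cv2.COLOR_RGB2HSV)
# shaft: grey pixels per row, edges' middle
L=[]
for v in range(128,222,3):
    g=np.where((h[v,235:270,1]<70))[0]+235
    if len(g)>5: L.append(((g[0]+g[-1])/2,v,len(g)))
L=np.array(L);print(len(L),L[0],L[-1])
print("width mm",[np.linalg.norm(pt(c,u-n/2,v,z=.014)-pt(c,u+n/2,v,z=.014))*1000 for u,v,n in(L[0],L[-1])])
P=np.array([pt(c,u,v,z=.014)[:2] for u,v,n in L]);f=cv2.fitLine(P.astype(np.float32),2,0,.01,.01).ravel()
print("axis dir deg",np.degrees(np.arctan2(f[1],f[0]))%180,"pt",f[2:])
g=np.where(h[100:135,252,1]>150)[0]+100; r=np.where((h[215:240,252,0]<8)&(h[215:240,252,1]>180)&(h[215:240,252,2]>110))[0]+215
print("head rows",g.min(),g.max(),"ferrule rows",r.min(),r.max())
a=pt(c,252,g.min(),z=.028);b=pt(c,252,g.max(),z=.028);e=pt(c,252,r.min(),z=.028);print("head far/near top",a,b,"ferrule",e,"len mm",np.hypot(*(b-e)[:2])*1000)
print("origin est",(b+e)/2, "depths shaft",[pt(c,252,v).round(4).tolist() for v in(140,175,210)])
# two-view: head and handle blobs scene/side
for n,b1,b2,lo,hi in(("head",(200,185,225,203),(272,198,292,216),(18,110,60),(30,255,255)),("handle",(180,233,208,272),(218,180,243,198),(0,120,40),(17,255,255))):
    x,y=blob(s,lo,hi,b1),blob(d,lo,hi,b2); w=np.round(tri(s,x[0],d,y[0])[0],4); print(n,x[0],x[1],y[0],y[1],w,tri(s,x[0],d,y[0])[1])
x,y=blob(s,(0,200,60),(8,255,255),(295,240,345,285)),None; print("glue",pt(s,319,275,z=0)); print("polish",pt(s,251,260,z=.03))
```

```text
32 [252.5 128.   12. ] [251. 221.  11.]
width mm [np.float64(13.234019088433794), np.float64(13.394720277652855)]
axis dir deg 156.93126 pt [ 0.56560796 -0.15165906]
head rows 110 124 ferrule rows 230 234
head far/near top [ 0.49802196 -0.1235874   0.028     ] [ 0.51110948 -0.12899393  0.028     ] ferrule [ 0.62365388 -0.17548661  0.028     ] len mm 121.76950191478646
origin est [ 0.56738168 -0.15224027  0.028     ] depths shaft [[0.5272, -0.1357, 0.0216], [0.5635, -0.1507, 0.0217], [0.6027, -0.1669, 0.0215]]
head [212.25348189 192.72051996] 359.0 [282.40949033 206.82718219] 284.5 [ 0.5021 -0.1219  0.0179] [0.0018821847683516094, 0.0018821847683515697]
handle [193.1939759  251.55863454] 415.0 [230.62795699 188.40071685] 232.5 [ 0.6516 -0.1865  0.016 ] [0.0012632249377555953, 0.0012632249377553754]
glue [0.75458934 0.04954382 0.        ]
polish [ 0.70702997 -0.07861645  0.03      ]
```

>>> {"op": "arm_command", "data": {
  "xyz": [
    [0, -2.5, -35],
    [0, -2, -35],
    [0, 0, -35],
    [0, 0, -35],
    [0, 0, -25],
    [0, 0, -14],
    [0, 0, 0],
    [0, 0, 0]
  ],
  "spin": [-0.8, 0, 0, 0, 0, 0, 0, 0]
}}

```text
time: 3.7
tool_pos: [0.5679, -0.1535, 0.1813]
tool_rot: [3.141, 0.001, 2.738]
contact_force: [1.0, 0.6, -0.2]
opening: 0.0918
grip_force: 0.0
```

>>> {"op": "arm_command", "data": {
  "xyz": [
    [0, 0, 0],
    [0, 0, 0],
    [0, 0, 0],
    [0, 0, 0],
    [0, 0, 0],
    [0, 0, 0],
    [0, 0, 0],
    [0, 0, 0]
  ],
  "spin": [0, 0, 0, 0, 0, 0, 0, 0],
  "jaw": -1,
  "squeeze": 55
}}

```text
time: 4.5
tool_pos: [0.5674, -0.1543, 0.1807]
tool_rot: [3.141, -0.0, 2.737]
contact_force: [0.3, -1.0, 0.6]
opening: 0.0324
grip_force: 0.0
```

>>> {"op": "arm_command", "data": {
  "xyz": [
    [0, 0, 0],
    [0, 0, 0],
    [0, 0, 0],
    [0, 0, 0],
    [0, 0, 0]
  ],
  "spin": [0, 0, 0, 0, 0]
}}

```text
time: 5.0
tool_pos: [0.5674, -0.1542, 0.1807]
tool_rot: [3.141, -0.0, 2.737]
contact_force: [-1.3, 0.5, 0.4]
opening: 0.0123
grip_force: 55.0
```

>>> {"op": "arm_command", "data": {
  "xyz": [
    [0, 0, 10],
    [0, 0, 20],
    [0, 0, 35],
    [0, 0, 35],
    [-4, 20, 20],
    [-7, 35, 0],
    [-8, 40, 0],
    [-8, 40, 0],
    [-8, 40, 0],
    [-8, 40, 0],
    [-8, 40, 0],
    [-8, 40, 0],
    [-5, 20, 0],
    [-3, 15, 0],
    [0, 0, 0],
    [0, 0, 0],
    [0, 0, 0]
  ],
  "spin": [0, 0, 0, 0, 0, 1, 2, 2, 2, 2, 2, 1.3, 0, 0, 0, 0, 0]
}}

```text
time: 6.7
tool_pos: [0.5008, 0.1748, 0.3008]
tool_rot: [-3.141, 0.0, 2.95]
contact_force: [-0.9, -0.6, -1.9]
opening: 0.0125
grip_force: 55.0
```

Run:
```python
from h import *
s=observe();print(s["time"],s["tool_pos"],s["tool_rot"],s["contact_force"],s["torque"],s["opening"])
a=look("wrist","w4");b=look("side","side4");look("scene","scene4")
x=b["img"][150:330,170:400];x=cv2.resize(x,(512,400))
cv2.imwrite("pics/m4.png",np.hstack([cv2.resize(a["img"][:,130:390],(280,400)),x])[:,:,::-1])
```

```text
6.7 [0.50076727 0.1747638  0.30080988] [-3.14137686e+00  1.69503072e-04  2.95003894e+00] [-0.94996433 -0.55723853 -1.88900845] [-0.01673799  0.02872889 -0.00287968] 0.012498960739588562
```

View pics/m4.png

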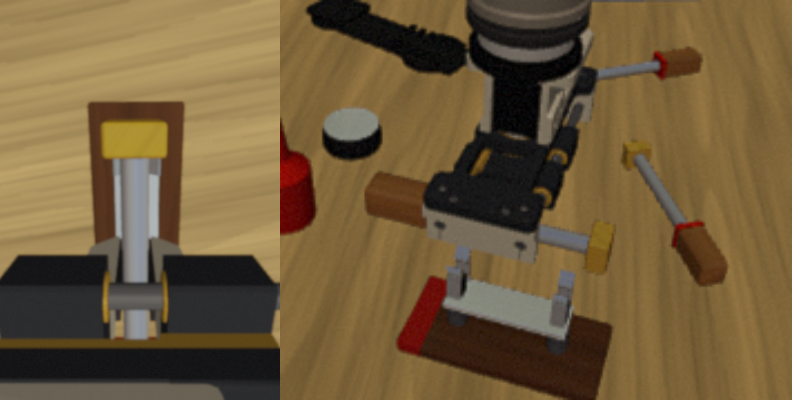

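The iron is held square in the fingers above the rack, handle over the red end and head at left-image (135,140). The rack foot lies straight below it.

Run:
```python
from h import *
c=load("w4"); s=observe(); p=s["tool_pos"]; y=s["tool_rot"][2]; ax=np.array([np.cos(y),np.sin(y)]);la=np.array([-ax[1],ax[0]])
h=cv2.cvtColor(c["img"],cv2.COLOR_RGB2HSV)
def loc(w): return np.array([(w[:2]-p[:2])@ax,(w[:2]-p[:2])@la,w[2]-p[2]])*1000
for v in (160,180,200,220):
    g=[u for u in range(235,275) if .1<c["depth"][v,u]<.35 and pt(c,u,v)[2]>.1]
    if g:
        u=(g[0]+g[-1])/2; print(v,g[0],g[-1],loc(pt(c,u,v)).round(1), "centre by plane",loc(pt(c,u,v,z=p[2]-.166)).round(1))
g=[v for v in range(90,170) if h[v,255,1]>150 and 18<h[v,255,0]<32 and pt(c,255,v)[2]>.1]; print(g[0],g[-1],loc(pt(c,255,g[0]+1)).round(1),loc(pt(c,255,g[-1]-1)).round(1))
# handle and head heights from scene+side
s4,d4=load("scene4"),load("side4")
def region(c,lo,hi):
    m=cv2.inRange(cv2.cvtColor(c["img"],cv2.COLOR_RGB2HSV),lo,hi); o=[]
    for v,u in zip(*np.nonzero(m)):
        if c["depth"][v,u]>0:
            w=pt(c,int(u),int(v)); l=loc(w)
            if w[2]>.1 and abs(l[1])<25 and 45<abs(l[0])<150: o.append(l)
    return np.array(o)
for n,k in(("scene",s4),("side",d4)):
    for nm,lo,hi in(("head",(18,110,60),(32,255,255)),("handle",(0,120,40),(17,255,255))):
        o=region(k,lo,hi)
        if len(o)>5: print(n,nm,len(o),np.percentile(o,[2,50,98],axis=0).round(1).tolist())
for u,v in((246,140),):pass
```

```text
160 241 268 [  54.9    1.2 -158.9] centre by plane [  53.5    1.2 -166. ]
180 242 268 [  44.9    0.9 -158.8] centre by plane [  43.     0.9 -166. ]
200 242 268 [  34.4    0.9 -158.8] centre by plane [  31.9    0.9 -166. ]
220 243 267 [  23.2    0.9 -159.2] centre by plane [  20.3    0.9 -166. ]
115 150 [  75.9    0.9 -155.3] [  61.4    0.9 -152. ]
scene head 30 [[-120.7, -13.5, -178.5], [-116.1, -11.8, -167.1], [-18.3, 13.5, -154.8]]
scene handle 376 [[-121.4, -10.6, -173.9], [-101.2, 2.8, -154.6], [-63.6, 13.7, -152.7]]
side head 241 [[-87.4, -15.0, -179.9], [68.0, -12.5, -156.1], [75.7, 11.1, -152.1]]
side handle 516 [[-117.6, -16.1, -177.2], [-93.4, -14.2, -155.8], [-69.5, 8.2, -152.4]]
  return _methods._mean(a, axis=axis, dtype=dtype,
  ret = ret.dtype.type(ret / rcount)
```

```bash
python3 - 2>/dev/null <<'E'
from h import *
s=observe(); p=s["tool_pos"]; y=s["tool_rot"][2]; ax=np.array([np.cos(y),np.sin(y)]);la=np.array([-ax[1],ax[0]])
def loc(w): return np.array([(w[:2]-p[:2])@ax,(w[:2]-p[:2])@la,w[2]-p[2]])*1000
c=load("w4");h=cv2.cvtColor(c["img"],cv2.COLOR_RGB2HSV)
for v in(110,130,160,190):
    f=[u for u in range(190,330) if h[v,u,0]<15 and h[v,u,1]>120 and h[v,u,2]<110]
    a,b=loc(pt(c,f[0]-.5,v,z=.014)),loc(pt(c,f[-1]+.5,v,z=.014)); print("foot",v,a.round(1),b.round(1),"mid",((a+b)/2).round(1))
for v in(170,180,190,200):
    f=[u for u in range(215,300) if h[v,u,1]<60 and .02<pt(c,u,v)[2]<.1]
    if f: a,b=loc(pt(c,f[0],v,z=.049)),loc(pt(c,f[-1],v,z=.049)); print("bar",v,a.round(1),b.round(1),((a+b)/2).round(1))
for w in((.4563,.1841),(.542,.168),(.5005,.175),(.4563,.184),(.5435,.1672)): print(loc(np.array([*w,.08])).round(1))
E
```

```text
foot 110 [  74.8   38.8 -286.7] [  74.9  -38.4 -286.7] mid [ 7.480e+01  2.000e-01 -2.867e+02]
foot 130 [  57.4   38.7 -286.7] [  57.5  -38.3 -286.7] mid [ 5.740e+01  2.000e-01 -2.867e+02]
foot 160 [  29.9   38.9 -286.7] [  30.   -38.6 -286.7] mid [ 2.990e+01  2.000e-01 -2.867e+02]
foot 190 [   0.6   38.2 -286.7] [   0.7  -38.9 -286.7] mid [   0.7   -0.4 -286.7]
bar 170 [  28.5   16.6 -251.7] [  28.5  -17.  -251.7] [ 2.850e+01 -2.000e-01 -2.517e+02]
bar 180 [  20.    16.  -251.7] [  20.   -17.2 -251.7] [  20.    -0.6 -251.7]
bar 190 [  11.3   16.1 -251.7] [  11.3  -16.6 -251.7] [ 1.130e+01 -2.000e-01 -2.517e+02]
bar 200 [   2.5   16.3 -251.7] [   2.5  -16.7 -251.7] [ 2.500e+00 -2.000e-01 -2.517e+02]
[  45.4   -0.6 -220.7]
[ -41.8   -1.1 -220.7]
[ 2.000e-01 -1.000e-01 -2.207e+02]
[  45.3   -0.5 -220.7]
[ -43.5   -0.6 -220.7]
```

>>> {"op": "arm_command", "data": {
  "xyz": [
    [0, 1.2, -15],
    [0, 0, -15],
    [0, 0, -10],
    [0, 0, 0],
    [0, 0, 0],
    [0, 0, 0]
  ],
  "spin": [0, 0, 0, 0, 0, 0]
}}

```text
time: 7.45
tool_pos: [0.5008, 0.1769, 0.2614]
tool_rot: [3.141, 0.001, 2.951]
contact_force: [-0.1, 0.2, -2.0]
opening: 0.0127
grip_force: 55.0
```

>>> {"op": "arm_command", "data": {
  "xyz": [
    [0, 0, -2],
    [0, 0, -2],
    [0, 0, -1],
    [0, 0, -1],
    [0, 0, 0]
  ],
  "spin": [0, 0, 0, 0, 0]
}}

```text
time: 7.95
tool_pos: [0.5004, 0.177, 0.2546]
tool_rot: [-3.142, -0.0, 2.951]
contact_force: [0.5, 0.0, -1.2]
opening: 0.0128
grip_force: 55.0
```

>>> {"op": "arm_command", "data": {
  "xyz": [
    [0, 0, -1],
    [0, 0, -1],
    [0, 0, 0]
  ],
  "spin": [0, 0, 0]
}}

```text
time: 8.25
tool_pos: [0.5004, 0.1769, 0.2528]
tool_rot: [-3.141, 0.0, 2.951]
contact_force: [0.4, -1.4, -1.1]
opening: 0.0125
grip_force: 55.0
```

>>> {"op": "arm_command", "data": {
  "xyz": [
    [0, 0, -1],
    [0, 0, -1],
    [0, 0, 0]
  ],
  "spin": [0, 0, 0]
}}

```text
time: 8.55
tool_pos: [0.5007, 0.1764, 0.2515]
tool_rot: [-3.141, 0.001, 2.952]
contact_force: [-1.1, -5.4, 6.3]
opening: 0.0124
grip_force: 55.0
```

>>> {"op": "arm_command", "data": {
  "xyz": [
    [0, 0, -1],
    [0, 0, 0]
  ],
  "spin": [0, 0]
}}

```text
time: 8.75
tool_pos: [0.5008, 0.1765, 0.2506]
tool_rot: [-3.141, 0.002, 2.951]
contact_force: [-0.6, -3.6, 5.1]
opening: 0.0127
grip_force: 55.0
```

>>> {"op": "arm_command", "data": {
  "xyz": [
    [0, 0, -1],
    [0, 0, 0]
  ],
  "spin": [0, 0]
}}

```text
time: 8.95
tool_pos: [0.5009, 0.1767, 0.2498]
tool_rot: [3.141, 0.002, 2.951]
contact_force: [-0.8, -2.9, 6.2]
opening: 0.0122
grip_force: 55.0
```

>>> {"op": "arm_command", "data": {
  "xyz": [
    [0, -0.7, -1],
    [0, 0, 0]
  ],
  "spin": [0, 0]
}}

```text
time: 9.15
tool_pos: [0.501, 0.1762, 0.249]
tool_rot: [3.14, 0.003, 2.951]
contact_force: [-0.4, -0.7, 7.2]
opening: 0.0124
grip_force: 55.0
```

>>> {"op": "arm_command", "data": {
  "xyz": [
    [0, 0, -1],
    [0, 0, 0]
  ],
  "spin": [0, 0]
}}

```text
time: 9.35
tool_pos: [0.5011, 0.1763, 0.248]
tool_rot: [3.14, 0.003, 2.951]
contact_force: [0.3, -0.5, 7.3]
opening: 0.0124
grip_force: 55.0
```

>>> {"op": "arm_command", "data": {
  "xyz": [
    [0, 0, -1],
    [0, 0, 0]
  ],
  "spin": [0, 0]
}}

```text
time: 9.55
tool_pos: [0.5011, 0.1763, 0.2468]
tool_rot: [3.14, 0.003, 2.951]
contact_force: [0.8, -0.0, 5.5]
opening: 0.0128
grip_force: 55.0
```

>>> {"op": "arm_command", "data": {
  "xyz": [
    [0, 0, -1],
    [0, 0, 0]
  ],
  "spin": [0, 0]
}}

```text
time: 9.75
tool_pos: [0.5009, 0.1762, 0.2453]
tool_rot: [3.141, 0.002, 2.951]
contact_force: [1.7, -1.4, 2.9]
opening: 0.0124
grip_force: 55.0
```

>>> {"op": "arm_command", "data": {
  "xyz": [
    [0, 0, -1],
    [0, 0, 0]
  ],
  "spin": [0, 0]
}}

```text
time: 9.95
tool_pos: [0.5005, 0.1762, 0.2435]
tool_rot: [3.141, 0.0, 2.951]
contact_force: [1.1, -0.2, 0.4]
opening: 0.0124
grip_force: 55.0
```

>>> {"op": "arm_command", "data": {
  "xyz": [
    [0, 0, -1],
    [0, 0, 0]
  ],
  "spin": [0, 0]
}}

```text
time: 10.15
tool_pos: [0.5003, 0.1762, 0.2423]
tool_rot: [-3.141, -0.001, 2.951]
contact_force: [1.0, -0.4, -2.0]
opening: 0.0126
grip_force: 55.0
```

>>> {"op": "arm_command", "data": {
  "xyz": [
    [0, 0, -1],
    [0, 0, 0]
  ],
  "spin": [0, 0]
}}

```text
time: 10.35
tool_pos: [0.5003, 0.1763, 0.2413]
tool_rot: [-3.141, -0.001, 2.951]
contact_force: [1.7, 0.7, -1.5]
opening: 0.0125
grip_force: 55.0
```

>>> {"op": "arm_command", "data": {
  "xyz": [
    [0, 0, -1],
    [0, 0, 0]
  ],
  "spin": [0, 0]
}}

```text
time: 10.55
tool_pos: [0.5002, 0.1762, 0.2405]
tool_rot: [-3.141, -0.001, 2.951]
contact_force: [-0.0, -1.0, -0.8]
opening: 0.0123
grip_force: 55.0
```

>>> {"op": "arm_command", "data": {
  "xyz": [
    [0, 0, -0.7],
    [0, 0, 0]
  ],
  "spin": [0, 0]
}}

```text
time: 10.75
tool_pos: [0.5003, 0.1763, 0.2401]
tool_rot: [-3.142, -0.001, 2.951]
contact_force: [-0.9, -0.2, -0.0]
opening: 0.0131
grip_force: 55.0
```

Force is rising slowly, likely the pads. I'll go on until the hard bed.

>>> {"op": "arm_command", "data": {
  "xyz": [
    [0, 0, -0.7],
    [0, 0, 0]
  ],
  "spin": [0, 0]
}}

```text
time: 10.95
tool_pos: [0.5003, 0.1763, 0.2399]
tool_rot: [3.141, -0.0, 2.951]
contact_force: [-2.5, -0.5, 6.3]
opening: 0.0124
grip_force: 55.0
```

>>> {"op": "arm_command", "data": {
  "xyz": [
    [0, 0, -0.7],
    [0, 0, 0]
  ],
  "spin": [0, 0]
}}

```text
time: 11.15
tool_pos: [0.5003, 0.1763, 0.2398]
tool_rot: [3.141, 0.0, 2.951]
contact_force: [-4.8, -2.4, 11.6]
opening: 0.0125
grip_force: 55.0
```

>>> {"op": "arm_command", "data": {
  "xyz": [
    [0, 0, -0.5],
    [0, 0, 0]
  ],
  "spin": [0, 0]
}}

```text
time: 11.35
tool_pos: [0.5002, 0.1763, 0.2397]
tool_rot: [3.141, 0.001, 2.951]
contact_force: [-4.8, -2.1, 14.1]
opening: 0.0124
grip_force: 55.0
```

>>> {"op": "arm_command", "data": {
  "xyz": [
    [0, 0, -0.5],
    [0, 0, 0],
    [0, 0, 0]
  ],
  "spin": [0, 0, 0]
}}

```text
time: 11.65
tool_pos: [0.5002, 0.1763, 0.2396]
tool_rot: [3.141, 0.001, 2.952]
contact_force: [-5.5, -2.8, 18.6]
opening: 0.0127
grip_force: 55.0
```

```bash
python3 - 2>/dev/null <<'E'
from h import *
s=observe();print(s["time"],s["contact_force"],s["torque"])
p=s["tool_pos"]; y=s["tool_rot"][2]; ax=np.array([np.cos(y),np.sin(y)]);la=np.array([-ax[1],ax[0]])
def loc(w): return np.array([(w[:2]-p[:2])@ax,(w[:2]-p[:2])@la,w[2]])*1000
c=look("wrist","w5")
for v in (160,180,200,220): print(v,loc(pt(c,255,v)).round(1))
for n in("scene","side"):
    k=look(n,n+"5"); hsv=cv2.cvtColor(k["img"],cv2.COLOR_RGB2HSV)
    for nm,lo,hi,r in(("head",(18,110,60),(32,255,255),(58,78)),("handle",(0,120,40),(17,255,255),(-122,-58))):
        o=[]
        for v,u in zip(*np.nonzero(cv2.inRange(hsv,lo,hi))):
            if k["depth"][v,u]>0:
                l=loc(pt(k,int(u),int(v)))
                if 55<l[2]<120 and abs(l[1])<20 and r[0]<l[0]<r[1]: o.append(l)
        o=np.array(o); print(n,nm,len(o),np.percentile(o,[2,50,98],axis=0).round(1).tolist())
E
```

```text
11.65 [-5.50360511 -2.75582956 18.64917973] [-0.39231792  1.17963694 -0.01734004]
160 [54.8  0.7 80.3]
180 [44.8  0.7 80.7]
200 [34.3  0.7 80.8]
220 [23.3  0.7 80.6]
```

>>> {"op": "arm_command", "data": {
  "xyz": [
    [0, 0, 1],
    [0, 0, 0.7],
    [0, 0, 0]
  ],
  "spin": [0, 0, 0]
}}

```text
time: 12.05
tool_pos: [0.5003, 0.1763, 0.2398]
tool_rot: [3.141, 0.0, 2.951]
contact_force: [-4.5, -1.9, 8.6]
opening: 0.0125
grip_force: 55.0
```

>>> {"op": "arm_command", "data": {
  "xyz": [
    [0, 0, 0],
    [0, 0, 0],
    [0, 0, 0],
    [0, 0, 0],
    [0, 0, 0],
    [0, 0, 0],
    [0, 0, 0],
    [0, 0, 0],
    [0, 0, 0],
    [0, 0, 0]
  ],
  "spin": [0, 0, 0, 0, 0, 0, 0, 0, 0, 0],
  "jaw": 0.4
}}

```text
time: 13.05
tool_pos: [0.5004, 0.1763, 0.2394]
tool_rot: [3.141, 0.0, 2.951]
contact_force: [0.0, 0.4, -0.5]
opening: 0.064
grip_force: 0.0
```

>>> {"op": "arm_command", "data": {
  "xyz": [
    [0, 0, 5],
    [0, 0, 15],
    [0, 0, 30],
    [0, 0, 40],
    [0, 0, 40],
    [0, 0, 30],
    [0, 0, 0],
    [0, 0, 0],
    [0, 0, 0]
  ],
  "spin": [0, 0, 0, 0, 0, 0, 0, 0, 0]
}}

```text
time: 13.95
tool_pos: [0.5001, 0.1762, 0.3982]
tool_rot: [-3.141, -0.002, 2.951]
contact_force: [0.3, 0.4, -0.4]
opening: 0.0644
grip_force: 0.0
```

Run:
```python
from h import *
s=observe();print(s["time"],s["tool_pos"],s["contact_force"])
p=np.array([.5003,.1763]); y=2.951; ax=np.array([np.cos(y),np.sin(y)]);la=np.array([-ax[1],ax[0]])
def loc(w): return np.array([(w[:2]-p)@ax,(w[:2]-p)@la,w[2]])*1000
C=[look(n,n+"6") for n in("wrist","side","scene")]
for n,k in zip("wds",C):
    T=np.linalg.inv(k["world_from_camera"])
    for x in(-110,-90,-70,-56,-30,0,30,56,64,72):
        w=np.append(p+ax*x/1000,[.0737+(.007 if abs(x)<60 else .014),1]); q=T@w
        u,v=k["cx"]+k["fx"]*q[0]/-q[2],k["cy"]-k["fy"]*q[1]/-q[2]
        if 1<u<510 and 1<v<382: print(n,x,(round(u),round(v)),loc(pt(k,round(u),round(v))).round(1))
a=C[0]["img"][:,130:390];b=C[1]["img"][190:340,190:370]
cv2.imwrite("pics/m6.png",np.hstack([cv2.resize(a,(280,400)),cv2.resize(b,(480,400))])[:,:,::-1])
```

```text
13.95 [0.50007255 0.17617282 0.39821442] [ 0.34027939  0.4129373  -0.40533911]
w -110 (256, 276) [ 31.6   0.7 301.8]
w -90 (256, 261) [-89.6   0.2  88.2]
w -70 (256, 245) [-69.6   0.2  87.8]
w -56 (256, 231) [-56.    0.3  80.5]
w -30 (256, 209) [-29.3   0.3  81.2]
w 0 (256, 183) [ 0.1  0.3 80.9]
w 30 (256, 155) [30.1  0.4 80.5]
w 56 (256, 130) [55.5  0.4 80.3]
w 64 (256, 122) [63.9  0.4 88. ]
w 72 (256, 113) [72.4  0.4 88.2]
d -110 (217, 256) [-109.7    0.7   87.4]
d -90 (227, 259) [-89.3   0.2  87. ]
d -70 (237, 261) [-70.1   1.8  86.9]
d -56 (244, 266) [-56.    0.9  79.8]
d -30 (257, 270) [-30.   -1.3  80.9]
d 0 (273, 274) [-0.1  0.3 79.8]
d 30 (289, 278) [29.5  0.9 79.8]
d 56 (304, 282) [56.8 -0.1 80.9]
d 64 (308, 280) [63.1  1.  87.2]
d 72 (313, 282) [72.3 -1.1 87.8]
s -110 (347, 184) [-108.2    0.5   86.3]
s -90 (346, 177) [-88.1  -1.3  87.1]
s -70 (344, 171) [-68.5  -1.   86. ]
s -56 (342, 169) [-63.1   2.6  87. ]
s -30 (340, 161) [-29.4  -0.5  79.5]
s 0 (337, 152) [ 1.2  0.7 79.4]
s 30 (335, 143) [33.3 -0.5 79.4]
s 56 (333, 136) [57.   0.3 81.2]
s 64 (333, 132) [65.3 -0.4 86.7]
s 72 (332, 130) [73.2  0.6 86.6]
```

View pics/m6.png

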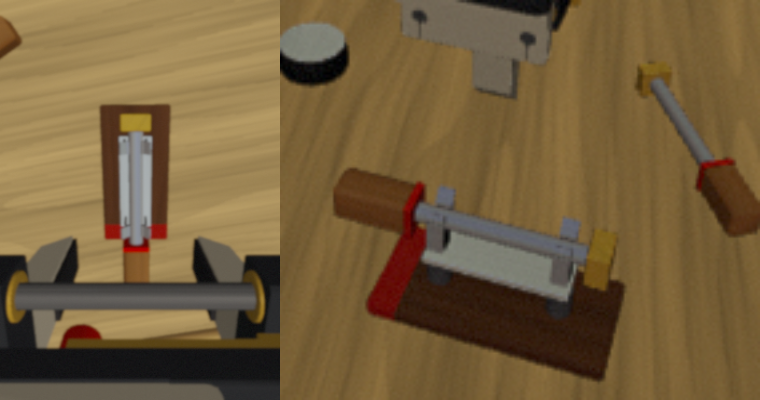

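The iron lies level in both clips, with its axis at 73.7 mm along the whole shaft (right-image (420,213) to (585,253)). The handle is at the red end and the gripper is well clear.

```bash
python3 -c "
from cell import *
print(hand_in())"
```

```text
the job is handed in; nothing more can be done
None
```

The burnishing iron is pressed home and level in both clips with its handle at the red end. It is released and the job is handed in at about 14 s; the force readings, taken after each small step, peaked near 19 N.

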